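Shake down a closed specimen jar and stand it in the collection tray

TASK

The amber specimen jar is lying in its cradle. Turn it fully upside down, yellow cap straight down, and keep it so for about a second to loosen the dry specimens stuck to its bottom, then stand it upright, cap up, in the empty bay of the purple collection tray and let go. Set it down gently without dropping it, and leave the other things on the bench where they are.

Things in the scene. Friction and masses are not known exactly. Their poses are not given: they have to be found in the camera images.
- jar: Closed amber specimen jar with a white paper band and a yellow screw cap, 120 mm long, about 0.2 kg. Origin: centre of its bottom; its z axis runs along the jar from bottom to cap. Cylindrical body of diameter 56 mm from z = 0 to 84 mm (paper band z = 28 to 54 mm), shoulder and neck to 94 mm, cap of diameter 44 mm from 94 to 120 mm. It starts lying level in the cradle, cap towards the cradle's +y.
- cradle: White fixed cradle, foot 75 x 120 mm, 10 mm thick, with two black V saddles (at y = -42 and +12 mm, each 8 mm thick) that open upward and carry the jar along the cradle's y axis. Origin: centre of the underside, on the bench; z up. A lying jar has its axis at x = 0, 55 mm above the origin; saddle tops are 37 mm above the bench, 51 mm apart across x. Good for laying the jar down for a new grip.
- tray: Purple collection tray, fixed, 240 mm (x) x 160 mm (y), floor 5 mm thick, rims and one divider 17 mm high and 5 mm thick. Origin: centre of the underside, on the bench; z up. The divider at x = +15 mm parts an empty bay (x = -115 to +12 mm) from a bay that holds the small pot.
- free_bay (a point): Centre of the floor of the tray's empty bay (on the upper face of the floor, 5 mm above the bench); axes as the tray's. The bay measures 127 mm along x and 150 mm along y inside its rims.
- pot: Small white pot with red lid, diameter 58 mm, 40 mm high, standing in the tray's other bay; origin: centre of its underside. Bystander.
- marker: Black marker pen lying on the bench, 135 mm long along its x axis, 13 mm thick; origin: centre of its underside. Bystander.
- dish: Flat round dish, pale and translucent,, diameter 72 mm, 16 mm high, on the bench; origin: centre of its underside. Bystander.
- slide_box: Pale blue closed slide box, 90 mm (x) x 60 mm (y), 32 mm high, on the bench; origin: centre of its underside. Bystander.
There are look-alikes about, which are no part of the job. Of the things that look like the jar, the middle-sized one is meant.

How it is judged:
On the way:
1. The jar is upside down, cap down, within 25 degrees of vertical, and stays so for 0.6 s (angle between jar's own z axis and vertical above 2.705 rad), for 0.6 s.
At the end, for the whole second after the job is handed in: The jar stands upright (within 0.08 rad), at rest and released, its bottom on the floor of the tray's empty bay (origin within 45 mm along x, 55 mm along y and 5 mm in height of free_bay), and the pot is within 30 mm and the marker, dish and slide box within 40 mm of where they were (angle between jar's own z axis and vertical below 0.08 rad and x of jar in the frame of free_bay between -0.045 and 0.045 m and y of jar in the frame of free_bay between -0.055 and 0.055 m and z of jar in the frame of free_bay between -0.004 and 0.005 m and linear speed of jar below 0.02 m/s and contact force between the fingers and jar below 0.1 N and distance of pot from where it was at the start of the episode below 0.03 m and distance of each of marker, dish, slide_box from where it was at the start of the episode below 0.04 m); the robot touches nothing.
It fails at once if the jar is dropped or rolls away (faster than 0.5 m/s with no finger on it) (linear speed of jar above 0.5 m/s and contact force between the fingers and jar below 0.01 N).
It fails at once if a bystander is shoved or knocked (pot by more than 30 mm, the others by more than 40 mm) (distance of pot from where it was at the start of the episode above 0.03 m or distance of any of marker, dish, slide_box from where it was at the start of the episode above 0.04 m).
It also fails if it takes over 66 s, if anything falls off the work surface, if the arm or the gripper's body presses on something with over 40 N, if the wrist force passes 120 N, or if a joint passes its speed limit or range.

ROBOT

A 6-joint arm with a two-finger parallel gripper is mounted at the origin on the work surface. World frame = base frame: x ahead of the robot, y to its left, z up, the work surface at z = 0. Lengths are in m, angles in rad, forces in N, time in s.
With the tool pointing down it reaches from about 0.275 to 0.85 m from the base axis. Payload 5.2 kg.
Tool frame: the origin (TCP) lies midway between the tips of the shut fingers; the grasp point (between the pads) lies 19 mm behind it; z points along the fingers, y is the line along which they close (so a half turn about z gives the same grasp; the last joint's range is limited). The gripper opens to 85 mm and grips with 20 to 120 N. Pads are 22 mm wide; open, the fingers measure 114 mm over their backs; the gripper's body (76 mm by 85 mm) begins 54 mm behind the grasp point. The pads swing forward as they close: fully open they stand 13 mm farther back than shut.
Start: joints at [0.949, 0.259, 1.535, -0, 1.348, -0.203], TCP at [0.224, 0.502, 0.231] pointing down, gripper open.
Joint ranges: [-3.14, 3.14], [-0.91, 2.08], [0.19, 2.58], [-1.22, 4.36], [0.22, 2.71], [-3.12, 3.12]. Speed limits (rad/s): [2.57, 2.57, 3.14, 3.14, 3.14, 3.14].

INTERFACE

Orientations are given as a rotation vector (axis times angle).
In Python, from plant import arm, cams gives the robot as it stands.
- The arm moves only by the shell command python3 -m handwheel 'ROWS'. ROWS is JSON, a list of rows, each an object of numbers: "dx", "dy", "dz": the shift along the tool's x, y, z in m; "roll": the turn about the tool's z in rad; "gripper": the opening, from 0 (shut) to 1 (fully open). A call has 1 to 12 rows; each row shifts and turns the commanded pose from where the row before left it, along the tool's axes as they then stand; what a row does not reach is not made up. A row lasts 1/12 s, in which the tool goes at most 41.7 mm and 7.16 degrees, less where a joint would pass 70% of its speed; a pose out of reach is approached as far as the arm can. A call with a gripper value outside its range is refused whole. The fingers move at their own pace and stop on an object; the grip force is fixed at half the most. Time passes only in rows, so rows that do not move let the fingers close. It gives the time, the measured TCP pose, the force, the opening and the grip force at its end, in the units of the state.
- arm.state(): the state, without advancing time (a new reading comes with each control period).
- cams.camera(name): name is "side" or "top" or "wrist"; returns (picture, depth): 480x640x3 uint8, blue, green, red; 480x640 float32, m along the optical axis (not along the pixel's ray), 0 where there is no reading.
- cams.get_calibration(name): a dict with "fx", "fy", "cx", "cy" (pixels), "rvec" (rotation vector, rad) and "tvec" (3), from world to camera coordinates, as OpenCV has them. Camera axes: x right, y down, z forward; pixel columns grow to the right and rows downward; lengths in m; the calibration is good to about 2 mm. A picture is of the moment at which its call begins: read the wrist's pose just before it. get_calibration takes no time and is no camera call; for the wrist camera it gives the pose at the moment of the call.
- arm.hand_in(): hands the job in; it is judged then, once.
Trained networks look in the newest picture that a camera, given by its name, has taken for a name from the list of things; names that differ only in an ending like _2 or _b are one class to them, and where a whole thing is asked for, a point or a joint stands for the part that bears it (a point fixed in the world has none). Each returns a list of dicts, best first, with "conf" (0 to 1); they miss things now and then, are a little off and sometimes report something else, mostly with a low value. They report only what shows in the picture. A call takes as long as a camera call. They do not tell look-alikes from the thing itself.
- cams.search_frame(query, camera): "point" ([column, row] in pixels, amid what is visible of it).
- cams.cut_out(query, camera): "mask" (480x640 bool, what is visible of it) and "point" ([column, row] in pixels, amid what is visible of it).
The state is a dict: "clock": time; "joint_pos": joint angles; "dq": joint speeds; "joint_torque": joint torques, N m; "tool_pos": TCP position; "tcp_rot": TCP orientation; "ft_force": force on the tool from outside, world axes, zero at the start; "wrist_torque": the same for the moment, N m; "opening": opening from 0.0 (shut) to 1.0 (fully open); "grip_force": force on a finger pad.
Only numpy, scipy, OpenCV 4.12 (cv2) and the standard library are available. Lean on these libraries where they do the work, as an engineer would, in place of code of your own. Each camera call takes 0.05 s, during which the arm holds its last target. There are 200 camera calls.

## Working session

There is one attempt and no reset: what is moved stays moved. The work goes in short steps, Python scripts to look and compute and a shell command to move; the robot and the scene stay as the last step left them, time stands still between calls to the robot, and variables do not carry over. Pictures are saved under pics/ and viewed, at most 10 in all, crops included, and the job is handed in when it is done.

```bash
mkdir -p pics; ls
cat > h.py <<'E'
import numpy as np, cv2
from plant import arm, cams
def cal(n):
    c=cams.get_calibration(n); R=cv2.Rodrigues(np.array(c["rvec"],float))[0]; return c,R,np.array(c["tvec"],float).ravel()
def cloud(n,depth):
    c,R,t=cal(n); v,u=np.mgrid[:480,:640]; z=depth
    P=np.stack([(u-c["cx"])/c["fx"]*z,(v-c["cy"])/c["fy"]*z,z],-1)
    return (P-t)@R   # world points HxWx3
E
python3 - <<'E'
from h import *
ims=[]
for n in ("top","side"):
    im,d=cams.camera(n); W=cloud(n,d); np.savez(f"{n}.npz",im=im,d=d,W=W); cv2.imwrite(f"pics/{n}.png",im)
    for q in ("jar","cradle","tray","pot","marker","dish","slide_box"):
        for r in cams.cut_out(q,n):
            m=r["mask"]&(d>0); p=W[m]
            if len(p): print(n,q,round(r["conf"],2),np.round(r["point"]),m.sum(),"med",np.round(np.median(p,0),3),"lo",np.round(np.percentile(p,3,0),3),"hi",np.round(np.percentile(p,97,0),3))
print(arm.state()["clock"],arm.state()["tcp_rot"])
E
```

```text
pics
top jar 0.79 [447. 331.] 4055 med [ 0.387 -0.257  0.066] lo [ 0.323 -0.31   0.044] hi [ 0.454 -0.208  0.075]
top jar 0.76 [393. 222.] 2246 med [ 0.573 -0.167  0.076] lo [ 0.539 -0.219  0.05 ] hi [ 0.607 -0.111  0.084]
top jar 0.6 [478. 220.] 1120 med [ 0.582 -0.332  0.035] lo [ 0.554 -0.37   0.015] hi [ 0.612 -0.295  0.041]
top jar 0.54 [295. 154.] 1713 med [0.706 0.002 0.031] lo [ 0.667 -0.027  0.008] hi [0.753 0.031 0.035]
top cradle 0.56 [379. 241.] 791 med [ 0.551 -0.156  0.009] lo [ 0.527 -0.212  0.005] hi [ 0.577 -0.109  0.015]
top tray 0.65 [180. 221.] 10685 med [0.59  0.205 0.005] lo [0.488 0.12  0.001] hi [0.717 0.279 0.018]
top pot 0.82 [194. 177.] 945 med [0.662 0.176 0.044] lo [0.64  0.153 0.01 ] hi [0.69  0.203 0.047]
top marker 0.57 [296. 230.] 480 med [ 0.569 -0.005  0.012] lo [ 0.509 -0.012  0.007] hi [0.629 0.001 0.015]
top dish 0.86 [295. 303.] 1219 med [ 0.438 -0.006  0.016] lo [ 0.409 -0.037  0.012] hi [0.47  0.023 0.019]
top dish 0.34 [195. 177.] 965 med [0.662 0.176 0.044] lo [0.64  0.153 0.007] hi [0.69  0.203 0.047]
top slide_box 0.6 [295. 152.] 1661 med 
[... 492 characters left out ...]
91 -0.11   0.017]
side tray 0.94 [294. 172.] 3898 med [0.587 0.198 0.007] lo [0.487 0.116 0.002] hi [0.716 0.282 0.019]
side pot 0.93 [324. 161.] 447 med [0.661 0.168 0.044] lo [0.639 0.153 0.01 ] hi [0.687 0.203 0.049]
side marker 0.82 [323. 229.] 339 med [ 0.566 -0.007  0.012] lo [ 0.506 -0.012  0.002] hi [0.63  0.004 0.016]
side dish 0.62 [272. 246.] 715 med [ 0.436 -0.008  0.016] lo [ 0.406 -0.039  0.004] hi [0.468 0.026 0.02 ]
side dish 0.52 [295. 169.] 3753 med [0.585 0.198 0.007] lo [0.487 0.117 0.003] hi [0.715 0.282 0.019]
side slide_box 0.95 [374. 202.] 994 med [ 0.704 -0.006  0.032] lo [ 0.666 -0.027  0.006] hi [0.753 0.03  0.036]
0.8 [6.53052253e-01 3.07292381e+00 1.00738888e-04]
```

View pics/top.png

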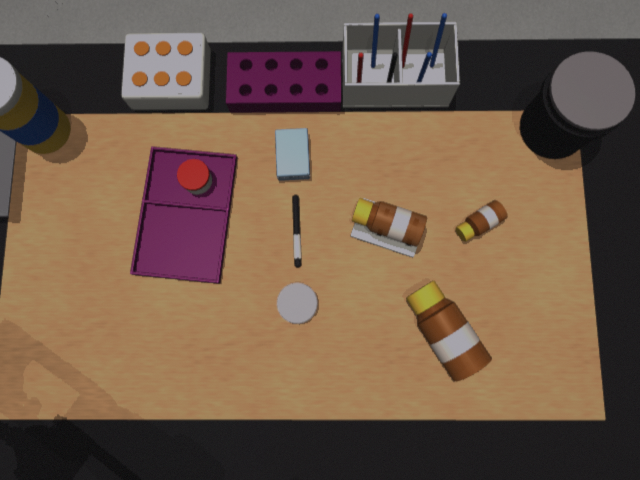

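View pics/side.png

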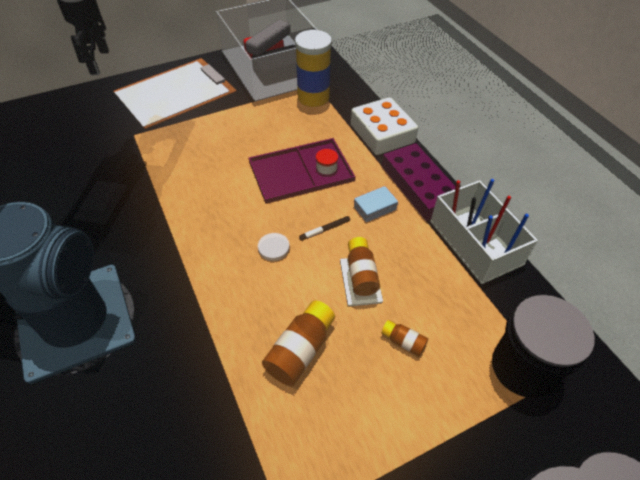

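```bash
python3 -m handwheel --help 2>&1 | tail -5
python3 - <<'E'
from h import *
from scipy.optimize import least_squares
cams.camera("top"); T=np.load("top.npz"); W=T["W"];im=T["im"]
m=[r["mask"] for r in cams.cut_out("jar","top") if abs(W[int(r["point"][1]),int(r["point"][0])][1]+.167)<.04][0]
P=W[m&(T["d"]>0)]; P=P[P[:,2]>.045]
hsv=cv2.cvtColor(im,cv2.COLOR_BGR2HSV); mm=m&(W[...,2]>.045)
cap=mm&(hsv[...,0]>20)&(hsv[...,0]<35)&(hsv[...,1]>150); capP=W[cap]
B=P[np.linalg.norm(P[:,:2]-np.median(capP[:,:2],0),axis=1)>.04]
f=lambda p:np.hypot((-(B[:,0]-p[0])*np.sin(p[2])+(B[:,1]+.167)*np.cos(p[2])), B[:,2]-p[1])-.028
# axis: through (p0,-.167) heading p2
s=least_squares(f,[.573,.055,1.2],loss="soft_l1",f_scale=.002); x0,z0,a=s.x
u=np.array([np.cos(a),np.sin(a)]); o=np.array([x0,-.167])
t=(P[:,:2]-o)@u; tc=(capP[:,:2]-o)@u
print("axis",np.round(s.x,4),"t range",np.round(np.percentile(t,[0.5,2,98,99.5]),4),"cap",np.round(np.percentile(tc,[2,98]),4),"rms",np.std(f(s.x)))
for k in (.5,99.5): print(o+u*np.percentile(t,k))
for q in ("tray","cradle"):
    r=cams.cut_out(q,"top")[0]["mask"]; p=W[r&(T["d"]>0)]
    if q=="tray": p=p[(p[:,2]>.012)&(p[:,2]<.022)]
    print(q,cv2.minAreaRect((p[:,:2]*1000).astype(np.float32)))
print(np.round(cv2.Rodrigues(np.array(arm.state()["tcp_rot"]))[0],3))
E
```

```text
invalid input: not JSON, or not a number
axis [0.5772 0.0544 1.2328] t range [-0.0566 -0.0549  0.0585  0.0609] cap [0.0363 0.0604] rms 0.0013310568388124413
[ 0.55846502 -0.22042477]
[ 0.59741884 -0.10958149]
tray ((602.3034057617188, 199.13107299804688), (161.05926513671875, 240.65835571289062), 84.03715515136719)
cradle ((551.3980712890625, -161.60293579101562), (119.19879150390625, 25.503358840942383), 69.49507904052734)
[[-0.914  0.407 -0.   ]
 [ 0.407  0.914 -0.   ]
 [-0.    -0.    -1.   ]]
```

```bash
python3 -m handwheel '[{"roll":0.124},{"roll":0.124},{"roll":0.124},{"roll":0.124},{"roll":0.124},{"roll":0.124},{"roll":0.124},{"roll":0.124},{"roll":0.124},{"roll":0.124},{"roll":0.124},{"roll":0.124}]' >/dev/null
python3 -m handwheel '[{"dx":-0.025,"dy":0.025},{"dx":-0.025,"dy":0.025},{"dx":-0.025,"dy":0.025},{"dx":-0.025,"dy":0.025},{"dx":-0.025,"dy":0.025},{"dx":-0.025,"dy":0.025},{"dx":-0.025,"dy":0.025},{"dx":-0.025,"dy":0.025},{"dx":-0.025,"dy":0.025},{"dx":-0.025,"dy":0.025},{"dx":-0.025,"dy":0.025},{"dx":-0.025,"dy":0.025}]'
cat >> h.py <<'E'
def go(target,extra=None):
    s=arm.state(); R=cv2.Rodrigues(np.array(s["tcp_rot"],float))[0]; d=R.T@(np.array(target)-np.array(s["tool_pos"]))
    print("t",s["clock"],"pos",np.round(s["tool_pos"],4),"d tool",np.round(d,4),"y heading",np.round(np.degrees(np.arctan2(R[1,1],R[0,1])),1),"j",np.round(s["joint_pos"],2))
E
python3 -c "
from h import *
go([.5626,-.2083,.036])"
```

```text
t 1.0 pos [0.2236 0.5025 0.2313] d tool [-0.5987 -0.5115  0.1953] y heading 66.0 j [ 0.95  0.26  1.54 -0.    1.35 -0.2 ]$[0]: bad value
$[0]: bad value
```

```bash
python3 -m handwheel '[{"dx":0,"dy":0,"dz":0,"roll":0.124,"gripper":1}]'
```

```text
clock: 1.08
tool_pos: [0.2237, 0.5025, 0.2313]
tcp_rot: [0.841, 3.027, 0.0]
ft_force: [1.1, 0.2, -0.7]
opening: 1.001
grip_force: 0.0
```

```bash
python3 -m handwheel '[{"dx":0,"dy":0,"dz":0,"roll":0.124,"gripper":1},{"dx":0,"dy":0,"dz":0,"roll":0.124,"gripper":1},{"dx":0,"dy":0,"dz":0,"roll":0.124,"gripper":1},{"dx":0,"dy":0,"dz":0,"roll":0.124,"gripper":1},{"dx":0,"dy":0,"dz":0,"roll":0.124,"gripper":1},{"dx":0,"dy":0,"dz":0,"roll":0.124,"gripper":1},{"dx":0,"dy":0,"dz":0,"roll":0.124,"gripper":1},{"dx":0,"dy":0,"dz":0,"roll":0.124,"gripper":1},{"dx":0,"dy":0,"dz":0,"roll":0.124,"gripper":1},{"dx":0,"dy":0,"dz":0,"roll":0.124,"gripper":1},{"dx":0,"dy":0,"dz":0,"roll":0.124,"gripper":1}]' >/dev/null
python3 -m handwheel '[{"dx":-0.025,"dy":0.025,"dz":0,"roll":0,"gripper":1},{"dx":-0.025,"dy":0.025,"dz":0,"roll":0,"gripper":1},{"dx":-0.025,"dy":0.025,"dz":0,"roll":0,"gripper":1},{"dx":-0.025,"dy":0.025,"dz":0,"roll":0,"gripper":1},{"dx":-0.025,"dy":0.025,"dz":0,"roll":0,"gripper":1},{"dx":-0.025,"dy":0.025,"dz":0,"roll":0,"gripper":1},{"dx":-0.025,"dy":0.025,"dz":0,"roll":0,"gripper":1},{"dx":-0.025,"dy":0.025,"dz":0,"roll":0,"gripper":1},{"dx":-0.025,"dy":0.025,"dz":0,"roll":0,"gripper":1},{"dx":-0.025,"dy":0.025,"dz":0,"roll":0,"gripper":1},{"dx":-0.025,"dy":0.025,"dz":0,"roll":0,"gripper":1},{"dx":-0.025,"dy":0.025,"dz":0,"roll":0,"gripper":1}]'
python3 -c "
from h import *
go([.5626,-.2083,.036])"
```

```text
clock: 3.0
tool_pos: [0.4084, 0.1187, 0.2316]
tcp_rot: [2.561, 1.818, 0.001]
ft_force: [0.7, 0.4, -0.1]
opening: 1.002
grip_force: 0.0
t 3.0 pos [0.4084 0.1187 0.2316] d tool [-0.2579  0.2532  0.1957] y heading -19.3 j [0.02 0.03 1.81 0.   1.3  0.36]
```

```bash
python3 -m handwheel '[{"dx":-0.026,"dy":0.025,"dz":0.009,"roll":0,"gripper":1},{"dx":-0.026,"dy":0.025,"dz":0.009,"roll":0,"gripper":1},{"dx":-0.026,"dy":0.025,"dz":0.009,"roll":0,"gripper":1},{"dx":-0.026,"dy":0.025,"dz":0.009,"roll":0,"gripper":1},{"dx":-0.026,"dy":0.025,"dz":0.009,"roll":0,"gripper":1},{"dx":-0.026,"dy":0.025,"dz":0.009,"roll":0,"gripper":1},{"dx":-0.026,"dy":0.025,"dz":0.009,"roll":0,"gripper":1},{"dx":-0.026,"dy":0.025,"dz":0.009,"roll":0,"gripper":1},{"dx":-0.026,"dy":0.025,"dz":0.009,"roll":0,"gripper":1},{"dx":-0.024,"dy":0.028,"dz":0.009,"roll":0,"gripper":1},{"dx":0,"dy":0,"dz":0,"roll":0,"gripper":1}]'
python3 -c "
from h import *
go([.5626,-.2083,.036])
im,d=cams.camera('wrist'); cv2.imwrite('pics/w1.png',im)"
```

```text
clock: 3.92
tool_pos: [0.5636, -0.2127, 0.1388]
tcp_rot: [2.564, 1.813, -0.002]
ft_force: [0.1, -0.3, -0.1]
opening: 0.997
grip_force: 0.0
t 3.9167 pos [ 0.5636 -0.2127  0.1388] d tool [ 0.004  -0.0025  0.1028] y heading -19.5 j [-0.54  0.42  1.53 -0.    1.18 -0.2 ]
```

View pics/w1.png

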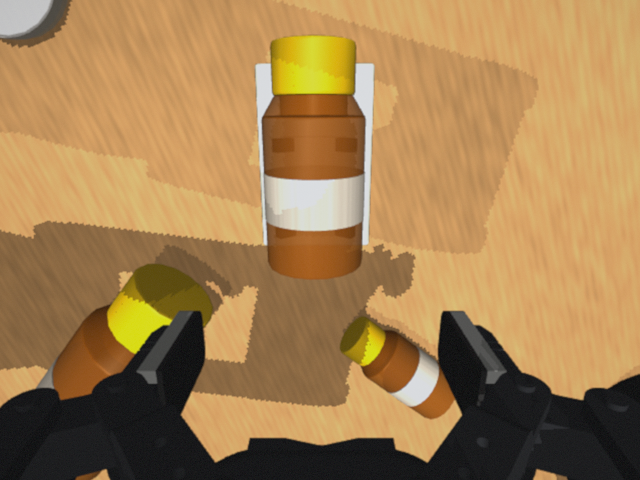

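```bash
python3 -m handwheel '[{"dx":0.004,"dy":-0.003,"dz":0.028,"roll":0,"gripper":1},{"dx":0,"dy":0,"dz":0.028,"roll":0,"gripper":1},{"dx":0,"dy":0,"dz":0.027,"roll":0,"gripper":1},{"dx":0,"dy":0,"dz":0.020,"roll":0,"gripper":1},{"dx":0,"dy":0,"dz":0,"roll":0,"gripper":1},{"dx":0,"dy":0,"dz":0,"roll":0,"gripper":0},{"dx":0,"dy":0,"dz":0,"roll":0,"gripper":0},{"dx":0,"dy":0,"dz":0,"roll":0,"gripper":0},{"dx":0,"dy":0,"dz":0,"roll":0,"gripper":0},{"dx":0,"dy":0,"dz":0,"roll":0,"gripper":0},{"dx":0,"dy":0,"dz":0,"roll":0,"gripper":0}]'
python3 -m handwheel '[{"dx":0,"dy":0,"dz":-0.01,"roll":0,"gripper":0},{"dx":0,"dy":0,"dz":-0.02,"roll":0,"gripper":0},{"dx":0,"dy":0,"dz":-0.03,"roll":0,"gripper":0},{"dx":0,"dy":0,"dz":-0.03,"roll":0,"gripper":0},{"dx":0,"dy":0,"dz":-0.02,"roll":0,"gripper":0},{"dx":0,"dy":0,"dz":-0.01,"roll":0,"gripper":0},{"dx":0,"dy":0,"dz":0,"roll":0,"gripper":0}]'
python3 -c "
from h import *
im,d=cams.camera('side'); cv2.imwrite('pics/s2.png',im[180:430,200:520])"
```

```text
clock: 4.88
tool_pos: [0.5629, -0.2029, 0.0414]
tcp_rot: [2.556, 1.815, 0.005]
ft_force: [3.0, 0.7, 6.9]
opening: 0.633
grip_force: 63.4
clock: 5.47
tool_pos: [0.5611, -0.2024, 0.1613]
tcp_rot: [2.558, 1.816, 0.002]
ft_force: [0.5, 0.1, -2.0]
opening: 0.639
grip_force: 64.0
```

View pics/s2.png

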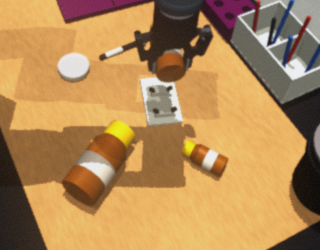

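```bash
for i in 1; do python3 -m handwheel '[{"dx":0,"dy":0,"dz":0,"roll":0,"gripper":0.5}]'; python3 -m handwheel '[{"dx":0,"dy":0,"dz":0,"roll":0,"gripper":0.58}]';python3 -m handwheel '[{"dx":0,"dy":0,"dz":0,"roll":0,"gripper":0.61}]'; done | egrep "open|grip|ft"
```

```text
ft_force: [-0.1, 0.6, -2.5]
opening: 0.637
grip_force: 64.0
ft_force: [0.0, -0.1, -3.2]
opening: 0.632
grip_force: 64.0
ft_force: [0.3, -0.6, -2.4]
opening: 0.633
grip_force: 64.0
```

```bash
python3 -m handwheel '[{"dx":0.028,"dy":-0.027,"dz":0,"roll":0,"gripper":0},{"dx":0.028,"dy":-0.027,"dz":0,"roll":0,"gripper":0},{"dx":0.028,"dy":-0.027,"dz":0,"roll":0,"gripper":0},{"dx":0.028,"dy":-0.027,"dz":0,"roll":0,"gripper":0},{"dx":0.028,"dy":-0.027,"dz":0,"roll":0,"gripper":0},{"dx":0.028,"dy":-0.027,"dz":0,"roll":0,"gripper":0},{"dx":0.028,"dy":-0.027,"dz":0,"roll":0,"gripper":0},{"dx":0.028,"dy":-0.027,"dz":0,"roll":0,"gripper":0},{"dx":0.028,"dy":-0.027,"dz":0,"roll":0,"gripper":0},{"dx":0.028,"dy":-0.027,"dz":0,"roll":0,"gripper":0},{"dx":0.028,"dy":-0.027,"dz":0,"roll":0,"gripper":0},{"dx":0.028,"dy":-0.027,"dz":0,"roll":0,"gripper":0}]' >/dev/null
python3 -m handwheel '[{"dx":0,"dy":0,"dz":0,"roll":0.121,"gripper":0},{"dx":0,"dy":0,"dz":0,"roll":0.121,"gripper":0},{"dx":0,"dy":0,"dz":0,"roll":0.121,"gripper":0},{"dx":0,"dy":0,"dz":0,"roll":0.121,"gripper":0},{"dx":0,"dy":0,"dz":0,"roll":0.121,"gripper":0},{"dx":0,"dy":0,"dz":0,"roll":0.121,"gripper":0},{"dx":0,"dy":0,"dz":0,"roll":0.121,"gripper":0},{"dx":0,"dy":0,"dz":0,"roll":0.121,"gripper":0},{"dx":0,"dy":0,"dz":0,"roll":0.121,"gripper":0},{"dx":0,"dy":0,"dz":0,"roll":0.121,"gripper":0},{"dx":0,"dy":0,"dz":0,"roll":0.121,"gripper":0},{"dx":0,"dy":0,"dz":0,"roll":0,"gripper":0}]' | egrep "open|grip|ft"
cat >> h.py <<'E'
def jar(n,name=None,q="jar"):
    "jar axis tilt seen by camera n: yellow cap and band centroids near the TCP"
    im,d=cams.camera(n); W=cloud(n,d); p=np.array(arm.state()["tool_pos"]); near=(np.linalg.norm(W-p,axis=-1)<.17)&(d>0)
    hsv=cv2.cvtColor(im,cv2.COLOR_BGR2HSV); H,S,V=[hsv[...,i].astype(int) for i in range(3)]
    y=near&(H>22)&(H<36)&(S>150)&(V>90); b=near&(H<18)&(S>120)&(W[...,2]>.012)&(V<170)
    for k,m in (("cap",y),("amber",b)):
        if m.sum()>20: print(n,k,m.sum(),"med",np.round(np.median(W[m],0),3),"lo",np.round(np.percentile(W[m],2,0),3),"hi",np.round(np.percentile(W[m],98,0),3))
    if name: cv2.imwrite("pics/"+name,im)
    return im,d,W
E
python3 -c "
from h import *
go([.3676,.2238,.10])
jar('side'); jar('top')"
```

```text
ft_force: [-1.1, 0.6, -3.2]
opening: 0.632
grip_force: 64.4
t 7.7667 pos [0.3645 0.222  0.1575] d tool [ 0.003  -0.0021  0.0575] y heading -95.8 j [0.28 0.11 1.92 0.   1.12 1.96]
side cap 89 med [0.451 0.205 0.191] lo [0.441 0.196 0.185] hi [0.462 0.219 0.195]
side amber 564 med [0.407 0.195 0.187] lo [0.345 0.161 0.155] hi [0.437 0.228 0.253]
top cap 231 med [0.454 0.212 0.191] lo [0.441 0.203 0.188] hi [0.465 0.224 0.194]
top amber 1063 med [0.419 0.206 0.193] lo [0.354 0.188 0.167] hi [0.439 0.237 0.2  ]
```

```bash
python3 -m handwheel '[{"dx":0,"dy":0,"dz":0.03,"roll":0,"gripper":0},{"dx":0,"dy":0,"dz":0.035,"roll":0,"gripper":0},{"dx":0,"dy":0,"dz":0.035,"roll":0,"gripper":0},{"dx":0,"dy":0,"dz":0.025,"roll":0,"gripper":0},{"dx":0,"dy":0,"dz":0.012,"roll":0,"gripper":0},{"dx":0,"dy":0,"dz":0.004,"roll":0,"gripper":0},{"dx":0,"dy":0,"dz":0,"roll":0,"gripper":0}]'
python3 -m handwheel '[{"dx":0,"dy":0,"dz":0.001,"roll":0,"gripper":0.62},{"dx":0,"dy":0,"dz":0,"roll":0,"gripper":0.62}]' | egrep "open|grip|ft"
python3 -m handwheel '[{"dx":0,"dy":0,"dz":0,"roll":0,"gripper":0.63},{"dx":0,"dy":0,"dz":0,"roll":0,"gripper":0.63}]' | egrep "open|grip|ft"
python3 -m handwheel '[{"dx":0,"dy":0,"dz":0,"roll":0,"gripper":0.635},{"dx":0,"dy":0,"dz":0,"roll":0,"gripper":0.635}]' | egrep "open|grip|ft"
python3 -m handwheel '[{"dx":0,"dy":0,"dz":0,"roll":0,"gripper":0.64},{"dx":0,"dy":0,"dz":0,"roll":0,"gripper":0.64}]' | egrep "open|grip|ft"
python3 -m handwheel '[{"dx":0,"dy":0,"dz":0,"roll":0,"gripper":0.645},{"dx":0,"dy":0,"dz":0,"roll":0,"gripper":0.645}]' | egrep "open|grip|ft"
```

```text
clock: 8.45
tool_pos: [0.3643, 0.2219, 0.0163]
tcp_rot: [3.137, -0.148, -0.004]
ft_force: [-0.7, 0.0, -2.3]
opening: 0.632
grip_force: 64.5
ft_force: [-0.4, 0.5, -2.3]
opening: 0.634
grip_force: 64.5
ft_force: [-0.3, 0.0, -2.6]
opening: 0.637
grip_force: 64.5
ft_force: [0.3, -0.0, -3.8]
opening: 0.639
grip_force: 54.1
ft_force: [0.5, 0.1, -2.4]
opening: 0.639
grip_force: 39.3
ft_force: [0.5, -0.2, -3.7]
opening: 0.646
grip_force: 25.1
```

```bash
python3 -m handwheel '[{"dx":0,"dy":0,"dz":-0.012,"roll":0,"gripper":0.64},{"dx":0,"dy":0,"dz":-0.02,"roll":0,"gripper":0.64},{"dx":0,"dy":0,"dz":-0.025,"roll":0,"gripper":0.64},{"dx":0,"dy":0,"dz":-0.02,"roll":0,"gripper":0.64},{"dx":0,"dy":0,"dz":-0.006,"roll":0,"gripper":0.645},{"dx":0,"dy":0,"dz":0,"roll":0,"gripper":0.645}]'
python3 -c "
from h import *
jar('top')"
python3 -m handwheel '[{"dx":0,"dy":0,"dz":0,"roll":0,"gripper":0.648},{"dx":0,"dy":0,"dz":0,"roll":0,"gripper":0.648}]' | egrep "open|grip|ft"
python3 -m handwheel '[{"dx":0,"dy":0,"dz":0,"roll":0,"gripper":0.650},{"dx":0,"dy":0,"dz":0,"roll":0,"gripper":0.650},{"dx":0,"dy":0,"dz":0,"roll":0,"gripper":0.650}]' | egrep "open|grip|ft"
python3 -c "
from h import *
jar('top')"
```

```text
clock: 9.78
tool_pos: [0.3664, 0.2225, 0.1006]
tcp_rot: [-3.137, 0.151, -0.006]
ft_force: [1.1, -0.2, -3.2]
opening: 0.65
grip_force: 25.2
top cap 197 med [0.455 0.213 0.135] lo [0.443 0.203 0.131] hi [0.466 0.224 0.137]
top amber 928 med [0.42  0.207 0.136] lo [0.4   0.189 0.112] hi [0.441 0.238 0.143]
ft_force: [-0.0, -0.4, -3.5]
opening: 0.649
grip_force: 17.0
ft_force: [-0.2, 0.1, -3.8]
opening: 0.654
grip_force: 11.9
top cap 194 med [0.454 0.212 0.132] lo [0.441 0.203 0.128] hi [0.465 0.224 0.136]
top amber 919 med [0.419 0.206 0.134] lo [0.399 0.188 0.109] hi [0.44  0.238 0.141]
```

```bash
python3 -m handwheel '[{"dx":0,"dy":0,"dz":0,"roll":0,"gripper":0.651},{"dx":0,"dy":0,"dz":0,"roll":0,"gripper":0.651},{"dx":0,"dy":0,"dz":0,"roll":0,"gripper":0.651}]' | egrep "open|grip|ft"
python3 -c "
from h import *
jar('top')"
python3 -m handwheel '[{"dx":0,"dy":0,"dz":0,"roll":0,"gripper":0.652},{"dx":0,"dy":0,"dz":0,"roll":0,"gripper":0.652},{"dx":0,"dy":0,"dz":0,"roll":0,"gripper":0.652}]' | egrep "open|grip|ft"
python3 -c "
from h import *
jar('top')"
```

```text
ft_force: [0.7, -0.1, -2.9]
opening: 0.652
grip_force: 9.4
top amber 775 med [0.415 0.207 0.105] lo [0.337 0.189 0.081] hi [0.436 0.237 0.183]
ft_force: [0.8, -1.1, -3.9]
opening: 0.653
grip_force: 7.4
top amber 381 med [0.347 0.209 0.121] lo [0.331 0.19  0.018] hi [0.399 0.229 0.231]
```

It swings. Look at the result.

```bash
python3 -m handwheel '[{"dx":0,"dy":0,"dz":0,"roll":0,"gripper":0.652},{"dx":0,"dy":0,"dz":0,"roll":0,"gripper":0.652},{"dx":0,"dy":0,"dz":0,"roll":0,"gripper":0.652}]' | egrep "open|grip|ft|pos"
python3 -c "
from h import *
im,d,W=jar('side'); cv2.imwrite('pics/s3.png',cv2.resize(im[60:300,120:420],None,fx=2,fy=2))"
```

```text
tool_pos: [0.3652, 0.2222, 0.0993]
ft_force: [-0.1, 0.2, -2.9]
opening: 0.65
grip_force: 7.4
side amber 804 med [0.358 0.199 0.125] lo [0.333 0.156 0.034] hi [0.398 0.239 0.236]
```

View pics/s3.png

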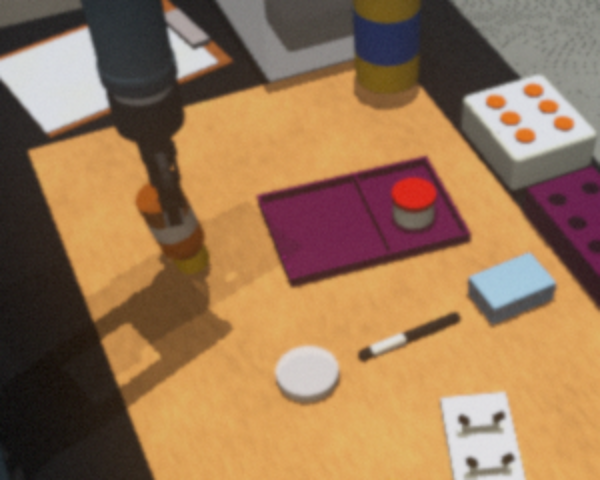

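```bash
cat >> h.py <<'E'
from scipy.optimize import least_squares
def tilt(n="side",r=.028):
    im,d=cams.camera(n); W=cloud(n,d); p=np.array(arm.state()["tool_pos"])+[0,0,.0135]
    best=[x for x in cams.cut_out("jar",n)]
    best=[x for x in best if np.linalg.norm(np.median(W[x["mask"]&(d>0)],0)-p)<.1]
    if not best: print("no jar"); return
    m=best[0]["mask"]&(d>0); hsv=cv2.cvtColor(im,cv2.COLOR_BGR2HSV)
    dark=(hsv[...,2]<50)|((hsv[...,1]<70)&(hsv[...,2]<110)); P=W[m&~dark]; P=P[np.linalg.norm(P-p,axis=1)<.13]
    R=cv2.Rodrigues(np.array(arm.state()["tcp_rot"],float))[0]
    Q=(P-p)@R            # tool axes: x, z(down); closing axis y
    best=None
    for a0 in np.radians([-60,-30,0,30,60,90]):
        f=lambda v:np.hypot(Q[:,1]-v[1],(Q[:,0]*np.cos(v[0])-Q[:,2]*np.sin(v[0]))-v[2])-r
        s=least_squares(f,[a0,0,0],loss="soft_l1",f_scale=.002)
        if best is None or s.cost<best.cost: best=s
    a=best.x[0]; t=Q@np.array([np.sin(a),0,np.cos(a)])
    print(n,"n",len(P),"tilt deg from tool z (+ = lower end toward tool +x)",round(np.degrees(a),1),"off",np.round(best.x[1:],4),"t",np.round(np.percentile(t,[2,98]),3),"cost/n",best.cost/len(P)*1e6)
E
python3 -c "
from h import *
tilt(); tilt('top')"
```

```text
side n 732 tilt deg from tool z (+ = lower end toward tool +x) 3.9 off [-0.0017 -0.0018] t [-0.016  0.112] cost/n 4.529203088412807
top n 358 tilt deg from tool z (+ = lower end toward tool +x) 5.2 off [ 0.0002 -0.0018] t [-0.014  0.098] cost/n 2.2311388495604536
```

```bash
python3 -m handwheel '[{"dx":0,"dy":0,"dz":0,"roll":0,"gripper":0.65},{"dx":0,"dy":0,"dz":0,"roll":0,"gripper":0.65},{"dx":0,"dy":0,"dz":0,"roll":0,"gripper":0.65},{"dx":0,"dy":0,"dz":0,"roll":0,"gripper":0.645},{"dx":0,"dy":0,"dz":0,"roll":0,"gripper":0.645},{"dx":0,"dy":0,"dz":0,"roll":0,"gripper":0.645},{"dx":0,"dy":0,"dz":0,"roll":0,"gripper":0.645},{"dx":0,"dy":0,"dz":0.005,"roll":0,"gripper":0.645},{"dx":0,"dy":0,"dz":0.004,"roll":0,"gripper":0.645},{"dx":0,"dy":0,"dz":0.002,"roll":0,"gripper":0.645},{"dx":0,"dy":0,"dz":0,"roll":0,"gripper":0.645}]'
python3 -c "
from h import *
tilt('top')"
python3 -m handwheel '[{"dx":-0.01,"dy":0,"dz":0.001,"roll":0,"gripper":0.645},{"dx":-0.01,"dy":0,"dz":0,"roll":0,"gripper":0.645},{"dx":-0.013,"dy":0,"dz":0.001,"roll":0,"gripper":0.645},{"dx":-0.013,"dy":0,"dz":0.002,"roll":0,"gripper":0.645},{"dx":0,"dy":0,"dz":0,"roll":0,"gripper":0.645}]'
python3 -c "
from h import *
tilt('top')"
```

```text
clock: 12.32
tool_pos: [0.3699, 0.223, 0.0916]
tcp_rot: [-3.136, 0.15, -0.016]
ft_force: [0.3, -1.5, 22.6]
opening: 0.644
grip_force: 22.0
top n 386 tilt deg from tool z (+ = lower end toward tool +x) -176.9 off [0.0009 0.0022] t [-0.097  0.018] cost/n 2.5219725296145934
clock: 12.83
tool_pos: [0.3158, 0.2266, 0.0837]
tcp_rot: [3.138, -0.15, -0.005]
ft_force: [-3.5, 0.1, 8.7]
opening: 0.649
grip_force: 20.0
top n 1057 tilt deg from tool z (+ = lower end toward tool +x) 27.2 off [ 0.0003 -0.    ] t [-0.018  0.099] cost/n 3.0542478952757035
```

```bash
python3 -m handwheel '[{"dx":-0.012,"dy":0,"dz":0.004,"roll":0,"gripper":0.645},{"dx":-0.012,"dy":0,"dz":0.006,"roll":0,"gripper":0.645},{"dx":-0.011,"dy":0,"dz":0.008,"roll":0,"gripper":0.645},{"dx":-0.01,"dy":0,"dz":0.009,"roll":0,"gripper":0.645},{"dx":-0.008,"dy":0,"dz":0.010,"roll":0,"gripper":0.645},{"dx":-0.007,"dy":0,"dz":0.011,"roll":0,"gripper":0.645},{"dx":-0.005,"dy":0,"dz":0.010,"roll":0,"gripper":0.645},{"dx":-0.002,"dy":0,"dz":0.007,"roll":0,"gripper":0.645},{"dx":0,"dy":0,"dz":0,"roll":0,"gripper":0.645}]'
python3 -c "
from h import *
tilt('top')"
```

```text
clock: 13.68
tool_pos: [0.2502, 0.2323, 0.018]
tcp_rot: [3.136, -0.15, -0.007]
ft_force: [-2.5, -0.9, 1.7]
opening: 0.651
grip_force: 18.1
no jar
```

```bash
python3 -m handwheel '[{"dx":0,"dy":0,"dz":0.002,"roll":0,"gripper":0.645},{"dx":0,"dy":0,"dz":0.001,"roll":0,"gripper":0.645},{"dx":0,"dy":0,"dz":0,"roll":0,"gripper":0.645}]'
python3 -c "
from h import *
jar('top'); im,d,W=jar('side'); cv2.imwrite('pics/s4.png',im[60:360,100:420])"
```

```text
clock: 14.03
tool_pos: [0.2529, 0.2331, 0.0165]
tcp_rot: [-3.138, 0.151, -0.0]
ft_force: [-2.8, 0.5, 2.4]
opening: 0.65
grip_force: 18.2
top cap 167 med [0.345 0.224 0.047] lo [0.333 0.215 0.044] hi [0.356 0.235 0.051]
top amber 808 med [0.311 0.219 0.051] lo [0.291 0.199 0.028] hi [0.33  0.249 0.058]
side cap 82 med [0.343 0.218 0.047] lo [0.333 0.209 0.041] hi [0.354 0.233 0.051]
side amber 545 med [0.296 0.206 0.053] lo [0.237 0.169 0.017] hi [0.328 0.244 0.174]
```

View pics/s4.png

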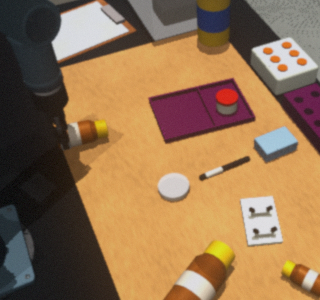

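```bash
python3 -m handwheel '[{"dx":0,"dy":0,"dz":0,"roll":0,"gripper":0.66},{"dx":0,"dy":0,"dz":0,"roll":0,"gripper":0.7},{"dx":0,"dy":0,"dz":0,"roll":0,"gripper":0.9},{"dx":0,"dy":0,"dz":0,"roll":0,"gripper":1},{"dx":0,"dy":0,"dz":0,"roll":0,"gripper":1}]'
python3 -c "
from h import *
im,d,W=jar('top'); jar('wrist','w2.png')"
```

```text
clock: 14.55
tool_pos: [0.2529, 0.2331, 0.0164]
tcp_rot: [-3.138, 0.151, -0.001]
ft_force: [0.7, 0.5, -0.0]
opening: 0.999
grip_force: 0.0
top cap 175 med [0.342 0.224 0.049] lo [0.33  0.215 0.045] hi [0.353 0.235 0.052]
top amber 858 med [0.308 0.219 0.05 ] lo [0.262 0.2   0.024] hi [0.33  0.25  0.059]
wrist cap 15227 med [0.342 0.225 0.048] lo [0.33  0.206 0.037] hi [0.354 0.244 0.051]
wrist amber 14906 med [0.299 0.221 0.048] lo [0.237 0.203 0.036] hi [0.328 0.257 0.055]
```

View pics/w2.png

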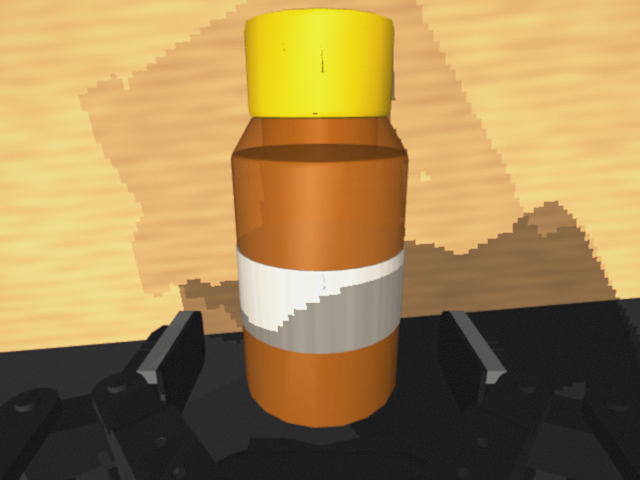

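```bash
python3 -m handwheel '[{"dx":0.02,"dy":0,"dz":0,"roll":0,"gripper":1},{"dx":0.025,"dy":0,"dz":0,"roll":0,"gripper":1},{"dx":0.025,"dy":0,"dz":0,"roll":0,"gripper":1},{"dx":0.019,"dy":0,"dz":0,"roll":0,"gripper":1},{"dx":0,"dy":0,"dz":0,"roll":0,"gripper":1},{"dx":0,"dy":0,"dz":0,"roll":0,"gripper":0.4},{"dx":0,"dy":0,"dz":0,"roll":0,"gripper":0.4},{"dx":0,"dy":0,"dz":0,"roll":0,"gripper":0.4},{"dx":0,"dy":0,"dz":0,"roll":0,"gripper":0.4},{"dx":0,"dy":0,"dz":0,"roll":0,"gripper":0.4},{"dx":0,"dy":0,"dz":0,"roll":0,"gripper":0.4}]'
python3 -m handwheel '[{"dx":0,"dy":0,"dz":0,"roll":0,"gripper":0.49},{"dx":0,"dy":0,"dz":0,"roll":0,"gripper":0.49}]'|egrep "open|grip"
python3 -m handwheel '[{"dx":0,"dy":0,"dz":0,"roll":0,"gripper":0.50},{"dx":0,"dy":0,"dz":0,"roll":0,"gripper":0.50}]'|egrep "open|grip"
```

```text
clock: 15.57
tool_pos: [0.3401, 0.2245, 0.0163]
tcp_rot: [3.138, -0.15, -0.002]
ft_force: [-1.8, 0.7, 3.2]
opening: 0.495
grip_force: 60.4
opening: 0.498
grip_force: 60.4
opening: 0.498
grip_force: 35.4
```

```bash
python3 -m handwheel '[{"dx":0,"dy":0,"dz":-0.012,"roll":0,"gripper":0.5},{"dx":0,"dy":0,"dz":-0.02,"roll":0,"gripper":0.5},{"dx":0,"dy":0,"dz":-0.025,"roll":0,"gripper":0.5},{"dx":0,"dy":0,"dz":-0.023,"roll":0,"gripper":0.5},{"dx":0,"dy":0,"dz":-0.008,"roll":0,"gripper":0.5},{"dx":0,"dy":0,"dz":0,"roll":0,"gripper":0.503}]'
python3 -m handwheel '[{"dx":0,"dy":0,"dz":0,"roll":0,"gripper":0.506},{"dx":0,"dy":0,"dz":0,"roll":0,"gripper":0.506},{"dx":0,"dy":0,"dz":0,"roll":0,"gripper":0.508},{"dx":0,"dy":0,"dz":0,"roll":0,"gripper":0.508},{"dx":0,"dy":0,"dz":0,"roll":0,"gripper":0.508}]'|egrep "open|grip"
python3 -c "
from h import *
tilt('top')
jar('top')"
```

```text
clock: 16.4
tool_pos: [0.3433, 0.225, 0.1059]
tcp_rot: [-3.136, 0.151, -0.008]
ft_force: [-0.6, -1.0, -2.3]
opening: 0.504
grip_force: 27.1
opening: 0.51
grip_force: 14.1
top n 1596 tilt deg from tool z (+ = lower end toward tool +x) -62.7 off [0.0003 0.0031] t [-0.016  0.101] cost/n 2.8000648361964062
top amber 919 med [0.298 0.216 0.099] lo [0.253 0.199 0.052] hi [0.327 0.247 0.141]
```

Swinging at about 14 N; loosen a little further.

```bash
python3 -m handwheel '[{"dx":0,"dy":0,"dz":0,"roll":0,"gripper":0.509},{"dx":0,"dy":0,"dz":0,"roll":0,"gripper":0.509},{"dx":0,"dy":0,"dz":0,"roll":0,"gripper":0.509},{"dx":0,"dy":0,"dz":0,"roll":0,"gripper":0.5095},{"dx":0,"dy":0,"dz":0,"roll":0,"gripper":0.51},{"dx":0,"dy":0,"dz":0,"roll":0,"gripper":0.51},{"dx":0,"dy":0,"dz":0,"roll":0,"gripper":0.51},{"dx":0,"dy":0,"dz":0,"roll":0,"gripper":0.51}]'|egrep "open|grip|pos"
python3 -c "
from h import *
tilt('top');tilt('side')"
```

```text
tool_pos: [0.3413, 0.2245, 0.1043]
opening: 0.515
grip_force: 9.5
top n 785 tilt deg from tool z (+ = lower end toward tool +x) -24.3 off [-0.0019  0.0006] t [-0.013  0.1  ] cost/n 4.1337805687804705
side n 898 tilt deg from tool z (+ = lower end toward tool +x) -28.1 off [-0.0017  0.0042] t [-0.016  0.102] cost/n 3.5466513643304807
```

```bash
python3 -m handwheel '[{"dx":0,"dy":0,"dz":0,"roll":0,"gripper":0.5105},{"dx":0,"dy":0,"dz":0,"roll":0,"gripper":0.5105},{"dx":0,"dy":0,"dz":0,"roll":0,"gripper":0.511},{"dx":0,"dy":0,"dz":0,"roll":0,"gripper":0.511},{"dx":0,"dy":0,"dz":0,"roll":0,"gripper":0.511},{"dx":0,"dy":0,"dz":0,"roll":0,"gripper":0.511}]'|egrep "open|grip|pos"
python3 -c "
from h import *
tilt('top');tilt('side')"
```

```text
tool_pos: [0.3412, 0.2245, 0.1043]
opening: 0.512
grip_force: 7.4
top n 502 tilt deg from tool z (+ = lower end toward tool +x) -11.8 off [-0.0014 -0.0007] t [-0.061  0.103] cost/n 4.293080642079318
side n 850 tilt deg from tool z (+ = lower end toward tool +x) -14.7 off [-0.0018  0.0028] t [-0.012  0.101] cost/n 3.430866225023561
```

```bash
python3 -m handwheel '[{"dx":0,"dy":0,"dz":0,"roll":0,"gripper":0.5115},{"dx":0,"dy":0,"dz":0,"roll":0,"gripper":0.512},{"dx":0,"dy":0,"dz":0,"roll":0,"gripper":0.512},{"dx":0,"dy":0,"dz":0,"roll":0,"gripper":0.512},{"dx":0,"dy":0,"dz":0,"roll":0,"gripper":0.505},{"dx":0,"dy":0,"dz":0,"roll":0,"gripper":0.49}]'|egrep "open|grip|pos"
python3 -c "
from h import *
tilt('top');tilt('side');go([.551,.2045,.15])"
```

```text
tool_pos: [0.3412, 0.2245, 0.1043]
opening: 0.497
grip_force: 40.6
top n 551 tilt deg from tool z (+ = lower end toward tool +x) -6.5 off [-0.     -0.0005] t [-0.053  0.12 ] cost/n 4.550565736929299
side n 803 tilt deg from tool z (+ = lower end toward tool +x) -9.7 off [-0.0018  0.003 ] t [-0.01   0.104] cost/n 2.871095000684471
t 19.2333 pos [0.3412 0.2245 0.1043] d tool [ 0.2107 -0.0003 -0.0457] y heading -95.5 j [ 0.31  0.15  2.03 -0.    0.97  1.97]
```

```bash
python3 -m handwheel '[{"dx":0,"dy":0,"dz":-0.02,"roll":0,"gripper":0.49},{"dx":0,"dy":0,"dz":-0.02,"roll":0,"gripper":0.49},{"dx":0.015,"dy":0,"dz":-0.006,"roll":0,"gripper":0.49},{"dx":0.03,"dy":0,"dz":0,"roll":0,"gripper":0.49},{"dx":0.03,"dy":0,"dz":0,"roll":0,"gripper":0.49},{"dx":0.035,"dy":0,"dz":0,"roll":0,"gripper":0.49},{"dx":0.035,"dy":0,"dz":0,"roll":0,"gripper":0.49},{"dx":0.035,"dy":0,"dz":0,"roll":0,"gripper":0.49},{"dx":0.025,"dy":0,"dz":0,"roll":0,"gripper":0.49},{"dx":0.01,"dy":0,"dz":0,"roll":0,"gripper":0.49},{"dx":0,"dy":0,"dz":0,"roll":0,"gripper":0.49},{"dx":0,"dy":0,"dz":0,"roll":0,"gripper":0.49}]'
python3 -c "
from h import *
tilt('top');tilt('side');go([.551,.2045,.106])"
```

```text
clock: 20.23
tool_pos: [0.5544, 0.2037, 0.1495]
tcp_rot: [3.138, -0.152, -0.004]
ft_force: [-0.4, 0.0, -3.7]
opening: 0.502
grip_force: 40.7
top n 796 tilt deg from tool z (+ = lower end toward tool +x) -17.6 off [0.0015 0.0154] t [-0.008  0.104] cost/n 1.230855303533024
side n 837 tilt deg from tool z (+ = lower end toward tool +x) -16.4 off [-0.0013  0.0115] t [-0.009  0.105] cost/n 2.2049792196048936
t 20.4333 pos [0.5538 0.2042 0.1504] d tool [-0.0028 -0.      0.0444] y heading -95.5 j [0.16 0.39 1.55 0.   1.2  1.83]
```

```bash
python3 -m handwheel '[{"dx":0,"dy":0,"dz":0.015,"roll":0,"gripper":0.5},{"dx":0,"dy":0,"dz":0.015,"roll":0,"gripper":0.5},{"dx":0,"dy":0,"dz":0.009,"roll":0,"gripper":0.505},{"dx":0,"dy":0,"dz":0,"roll":0,"gripper":0.509},{"dx":0,"dy":0,"dz":0,"roll":0,"gripper":0.511},{"dx":0,"dy":0,"dz":0,"roll":0,"gripper":0.512},{"dx":0,"dy":0,"dz":0,"roll":0,"gripper":0.512},{"dx":0,"dy":0,"dz":0,"roll":0,"gripper":0.512}]'
python3 -c "
from h import *
tilt('top');tilt('side')
im,d=cams.camera('side'); cv2.imwrite('pics/s5.png',cv2.resize(im[60:240,220:400],None,fx=3,fy=3))"
```

```text
clock: 21.1
tool_pos: [0.5558, 0.2039, 0.1122]
tcp_rot: [-3.138, 0.151, -0.002]
ft_force: [-0.3, 0.9, -3.6]
opening: 0.513
grip_force: 5.2
top n 684 tilt deg from tool z (+ = lower end toward tool +x) -16.8 off [0.0014 0.0143] t [-0.009  0.104] cost/n 1.2346033060513677
side n 682 tilt deg from tool z (+ = lower end toward tool +x) -16.4 off [-0.0014  0.0121] t [-0.001  0.103] cost/n 1.5615497583816984
```

View pics/s5.png

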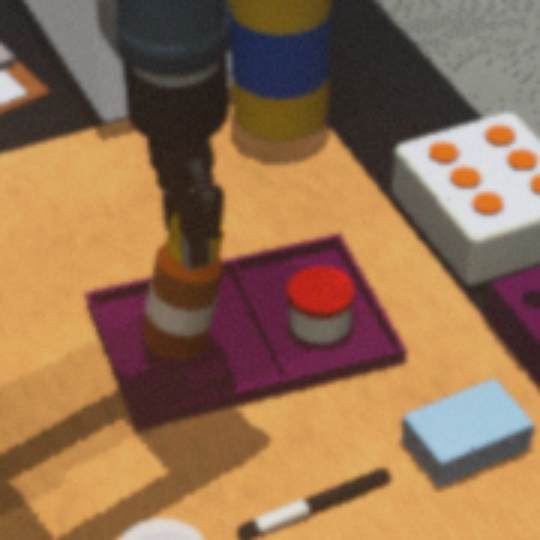

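```bash
python3 -m handwheel '[{"dx":0,"dy":0,"dz":0.004,"roll":0,"gripper":0.508},{"dx":0,"dy":0,"dz":0.003,"roll":0,"gripper":0.508},{"dx":0,"dy":0,"dz":0.002,"roll":0,"gripper":0.508},{"dx":-0.002,"dy":0,"dz":0.002,"roll":0,"gripper":0.508},{"dx":-0.002,"dy":0,"dz":0.001,"roll":0,"gripper":0.508},{"dx":-0.002,"dy":0,"dz":0.001,"roll":0,"gripper":0.508},{"dx":0,"dy":0,"dz":0,"roll":0,"gripper":0.508}]'
python3 -c "
from h import *
tilt('top');tilt('side')"
```

```text
clock: 21.93
tool_pos: [0.5523, 0.2048, 0.1022]
tcp_rot: [-3.136, 0.151, -0.013]
ft_force: [-1.4, -0.7, 17.0]
opening: 0.514
grip_force: 12.9
top n 627 tilt deg from tool z (+ = lower end toward tool +x) -15.2 off [0.0018 0.0132] t [-0.01   0.104] cost/n 1.4200356471665592
side n 761 tilt deg from tool z (+ = lower end toward tool +x) -14.4 off [-0.0011  0.0103] t [-0.009  0.109] cost/n 2.7469079449243954
```

```bash
python3 -m handwheel '[{"dx":-0.004,"dy":0,"dz":0,"roll":0,"gripper":0.509},{"dx":-0.004,"dy":0,"dz":0,"roll":0,"gripper":0.509},{"dx":-0.004,"dy":0,"dz":0,"roll":0,"gripper":0.509},{"dx":-0.004,"dy":0,"dz":0,"roll":0,"gripper":0.509},{"dx":0,"dy":0,"dz":0,"roll":0,"gripper":0.509}]'
python3 -c "
from h import *
tilt('top');tilt('side')"
```

```text
clock: 22.55
tool_pos: [0.5328, 0.2061, 0.0987]
tcp_rot: [-3.138, 0.151, -0.0]
ft_force: [-1.2, -0.2, 4.8]
opening: 0.508
grip_force: 12.5
top n 358 tilt deg from tool z (+ = lower end toward tool +x) -6.0 off [0.0005 0.0138] t [-0.013  0.104] cost/n 2.2022529900792986
side n 644 tilt deg from tool z (+ = lower end toward tool +x) 175.5 off [-0.0015 -0.0112] t [-0.1    0.009] cost/n 1.8833874956390777
```

```bash
python3 -m handwheel '[{"dx":-0.003,"dy":0,"dz":0.0005,"roll":0,"gripper":0.509},{"dx":-0.003,"dy":0,"dz":0.0005,"roll":0,"gripper":0.509},{"dx":-0.002,"dy":0,"dz":0.0005,"roll":0,"gripper":0.509},{"dx":0,"dy":0,"dz":0,"roll":0,"gripper":0.509}]'
python3 -c "
from h import *
tilt('top');tilt('side')
im,d=cams.camera('side'); cv2.imwrite('pics/s6.png',cv2.resize(im[60:240,220:400],None,fx=3,fy=3))"
```

```text
clock: 23.08
tool_pos: [0.5273, 0.2068, 0.098]
tcp_rot: [-3.137, 0.151, -0.007]
ft_force: [3.0, -0.3, 6.3]
opening: 0.507
grip_force: 12.7
top n 276 tilt deg from tool z (+ = lower end toward tool +x) 176.3 off [-0.0002 -0.0141] t [-0.107  0.014] cost/n 2.2046618035005534
side n 628 tilt deg from tool z (+ = lower end toward tool +x) 0.1 off [-0.0014  0.0098] t [0.002 0.102] cost/n 1.661377774990357
```

View pics/s6.png

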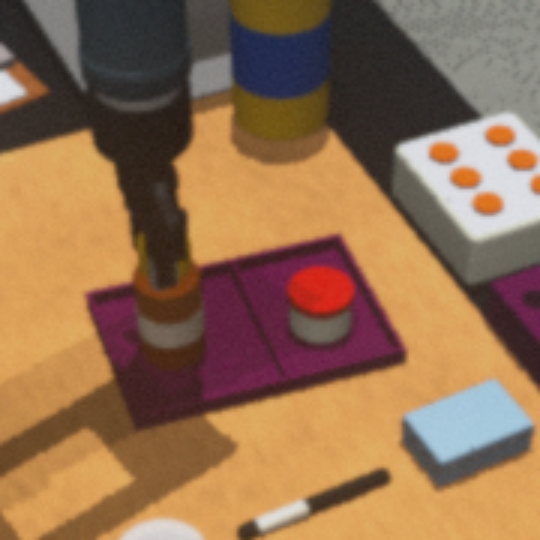

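```bash
python3 -m handwheel '[{"dx":0,"dy":0,"dz":0,"roll":0,"gripper":0.511},{"dx":0,"dy":0,"dz":0,"roll":0,"gripper":0.513},{"dx":0,"dy":0,"dz":0,"roll":0,"gripper":0.52},{"dx":0,"dy":0,"dz":0,"roll":0,"gripper":0.56},{"dx":0,"dy":0,"dz":0,"roll":0,"gripper":0.7},{"dx":0,"dy":0,"dz":0,"roll":0,"gripper":1},{"dx":0,"dy":0,"dz":0,"roll":0,"gripper":1},{"dx":0,"dy":0,"dz":0,"roll":0,"gripper":1}]' | egrep "pos|ft|open"
python3 -m handwheel '[{"dx":0,"dy":0,"dz":-0.01,"roll":0,"gripper":1},{"dx":0,"dy":0,"dz":-0.02,"roll":0,"gripper":1},{"dx":0,"dy":0,"dz":-0.03,"roll":0,"gripper":1},{"dx":0,"dy":0,"dz":-0.03,"roll":0,"gripper":1},{"dx":-0.03,"dy":0,"dz":-0.02,"roll":0,"gripper":1},{"dx":-0.035,"dy":0,"dz":0,"roll":0,"gripper":1},{"dx":-0.035,"dy":0,"dz":0,"roll":0,"gripper":1},{"dx":-0.035,"dy":0,"dz":0,"roll":0,"gripper":1},{"dx":-0.035,"dy":0,"dz":0,"roll":0,"gripper":1},{"dx":0,"dy":0,"dz":0,"roll":0,"gripper":1}]'
python3 - <<'E'
from h import *
for n in ("top","side"):
    im,d=cams.camera(n); W=cloud(n,d); hsv=cv2.cvtColor(im,cv2.COLOR_BGR2HSV)
    box=(abs(W[...,0]-.54)<.07)&(abs(W[...,1]-.206)<.06)&(d>0)
    c=box&(W[...,2]>.118); print(n,"cap top",c.sum(),np.round(np.median(W[c],0),4))
    P=W[c]; A=np.c_[P[:,:2]-P[:,:2].mean(0),np.ones(len(P))]; print(" slope",np.round(np.linalg.lstsq(A,P[:,2],rcond=None)[0],3))
    for q in ("pot","marker","dish","slide_box"):
        r=cams.cut_out(q,n)
        if r: print(n,q,np.round(np.median(W[r[0]["mask"]&(d>0)],0),3))
cv2.imwrite("pics/f.png",im[60:320,200:480])
E
```

```text
tool_pos: [0.5251, 0.2067, 0.0965]
ft_force: [1.0, 0.5, -0.7]
opening: 1.001
clock: 24.83
tool_pos: [0.3496, 0.2231, 0.207]
tcp_rot: [3.138, -0.148, -0.006]
ft_force: [-0.2, 0.7, 0.2]
opening: 1.0
grip_force: 0.0
top cap top 592 [0.5381 0.2032 0.1243]
 slope [0.012 0.011 0.124]
top pot [0.663 0.176 0.044]
top marker [0.708 0.002 0.031]
top dish [ 0.438 -0.007  0.016]
top slide_box [0.706 0.002 0.031]
side cap top 210 [0.5365 0.2017 0.1254]
 slope [0.02  0.073 0.125]
side pot [0.66  0.169 0.044]
side marker [ 0.568 -0.006  0.012]
side dish [ 0.437 -0.009  0.017]
side slide_box [ 0.705 -0.006  0.031]
```

View pics/f.png

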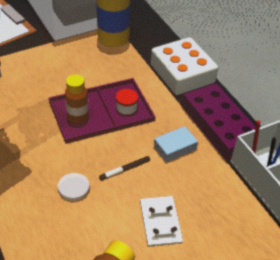

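The jar is standing upright in the empty bay: its cap top is at 0.125 m and level, about 13 mm from the bay centre. The bystanders haven't moved.

```bash
python3 -c "
from plant import arm
print(arm.hand_in())"
```

```text
the job is handed in; nothing more can be done
None
```

The job is handed in (no verdict was returned): the jar was held cap-down for over a second, then stood upright and released in the tray's empty bay, about 13 mm from its centre, and the other things had not moved.

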